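# Half-turned cutter cap on the counter's pencil sharpener

## Task

Swing the hinged guard of the electric pencil sharpener up and over, gently, until it rests fully open on its stop. Take the loose bayonet cap with the bar grip from the counter, put it into the sharpener's well with its lugs through the two slots until its flange is down on the collar, then turn it clockwise (seen from above) only halfway to the lock, 45 degrees, level with the single short mark, so that it does not click into the lock. The cap is sprung back, so finish still gripping it there, with the guard open, while a colleague empties the shavings drawer; leave the other things on the counter where they are.

Things in the scene. Friction and masses are not known exactly. Their poses are not given: they have to be found in the camera images.
- sharpener: Fixed grey box-shaped electric pencil sharpener, x -85..85, y -75..170, 100 high; place and yaw vary. Origin: on the table under the centre of its round well; z up. The well's two entry slots point along its +x and -x. Pencil holes and drawer are on its -x face. Two black posts 43 high on its top, 107 along +y from the well and 60 to either side in x, are the guard's stop. (mm)
- well_mouth (a point): Centre of the well at the top of its aluminium collar, 106 above the table, 6 above the housing; collar radius 48. Round opening of radius 28 in a ledge 6 thick, cut by two slots at the sharpener's +x and -x, 13 wide at radius 28, wider outwards, to radius 35. Open below, to 46 under the mouth. A long raised mark stands at each slot. Anticlockwise turning is blocked. (mm)
- half_mark (a point): The single short raised mark on the collar at radius 44, 45 degrees clockwise from the +x slot (a twin lies half a turn on). Under the ledge two sprung vanes meet the lugs after about 7 degrees of turn and push back with 0.04 N m, rising to about 0.12 N m here: if let go, the cap turns back to the slots. (mm)
- lock_mark (a point): The pair of long raised marks on the collar at radius 44, 90 degrees clockwise from the +x slot (twins half a turn on): the lock and end stop. Spring balls are first felt at about 60 degrees of turn; the lock clicks at about 84 degrees. (mm)
- guard (a joint): Angle of the guard's hinge, rad: 0 closed flat over the well, 2.1 fully open, leaning outwards on its stop. It starts anywhere from 0 to 0.35. The hinge is stiff (0.2 N m friction): the guard stays where it is left and needs some 1 to 4 N at its handle.
- guard_hinge (a point): Middle of the guard's hinge line, along the sharpener's x, 74 to the +y side of the well's centre, 117 above the table. Its axes turn with the guard, x along the hinge line. Closed, the guard is a black panel 120 (x) x 128, 4 thick, reaching to -y from here, with a rim 9 deep beneath; its free edge swings up and over towards the sharpener's +y. (mm)
- guard_handle (a point): Middle of the guard's handle: a round steel bar, diameter 10, 80 long, parallel to the hinge, held at its ends 30 above the panel and 30 beyond its free edge. Closed it lies 158 from the hinge line towards -y and 30 above it (147 above the table). It may be pinched from above and turns between the fingers as the guard swings. (mm)
- cap: Loose bayonet cap, 100 to 180 g, standing on the counter on its plug. Origin: centre of the plug's underside; z up. Steel plug radius 26, 18 high, foot chamfered 4; on it an aluminium flange radius 38, 5 thick; on top a black bar grip along its x, 64 long, 12 wide, 28 high (23 to 51 above the origin). Alike after half a turn. Seated, its origin lies 18 below well_mouth. (mm)
- cap_lug (a point): Middle of one of the cap's two lugs, 31 from its axis along its +x, 6.5 above its origin; the other lies at -x. Lugs stick out of the plug to radius 33, are 9 wide, 3 to 10 above the origin, in line with the bar grip above. (mm)
- cap_grip (a point): Point on the cap's axis within the bar grip, 42 above the cap's origin, 9 below the grip's top; axes as the cap's. (mm)
- tape: Bystander: roll of clear tape, diameter 74, 24 high, open centre. Origin at the centre of its underside. Leave alone. (mm)
- glue: Bystander: white glue jar, diameter 60, 65 high. Origin at the centre of its underside. Leave alone. (mm)
- stapler: Bystander: stapler 150 x 36 x 55 high. Origin at the centre of its underside. Leave alone. (mm)
- pencil_cup: Bystander: dark steel cup of pencils, diameter 76, up to 175 high. Origin at the centre of its underside. Leave alone. (mm)
- crayons: Bystander: cardboard box 120 x 85 x 22 high. Origin at the centre of its underside. Leave alone. (mm)
- notebooks: Bystander: stack of notebooks 210 x 150 x 30 high. Origin at the centre of its underside. Leave alone. (mm)
- stamp: Bystander: wooden hand stamp, diameter 40, 72 high. Origin at the centre of its underside. Leave alone. (mm)

How it is judged:
On the way, in this order (a step that is already met when the one before it is completed fails the run):
1. the guard rests open on its stop (value of joint guard above 2 rad and velocity of joint guard below 0.2 rad/s), for 0.2 s.
2. the cap sits in the well, its lugs through the slots, not yet turned (z of cap in the frame of well_mouth between -0.022 and -0.0145 m and horizontal distance between cap and well_mouth below 0.005 m and angle between cap's own z axis and vertical below 0.1 rad and angle between the x axis of cap and the x axis of sharpener, either way round below 0.3 rad), for 0.1 s.
At the end, for the whole second after the job is handed in: The cap is seated in the well (flange within 3.5 mm of the collar, within 5 mm of the well's axis, upright), turned clockwise 45 degrees from the slots (34 to 55 degrees accepted), still, and gripped by the fingers with more than 2 N; the guard is open on its stop (above 1.95 rad) (z of cap in the frame of well_mouth between -0.022 and -0.0145 m and horizontal distance between cap and well_mouth below 0.005 m and angle between cap's own z axis and vertical below 0.1 rad and angle between the x axis of cap and the x axis of sharpener, either way round between 0.6 and 0.97 rad and value of joint guard above 1.95 rad and contact force between the fingers and cap above 2 N and angular speed of cap below 0.3 rad/s); the arm keeps its last pose, push and grip.
It fails at once if the guard is slammed onto its stop (more than 1.5 rad/s near it) (value of joint guard between 1.8 and 2.06 rad and velocity of joint guard above 1.5 rad/s).
It fails at once if the cap is turned into the lock (beyond 77 degrees in the well) (z of cap in the frame of well_mouth between -0.022 and -0.0145 m and horizontal distance between cap and well_mouth below 0.005 m and angle between cap's own z axis and vertical below 0.1 rad and angle between the x axis of cap and the x axis of sharpener, either way round above 1.35 rad).
It fails at once if a bystander is moved by more than 40 mm (distance of any of tape, glue, stapler, pencil_cup, crayons, notebooks, stamp from where it was at the start of the episode above 0.04 m).
It also fails if it takes over 66 s, if anything falls off the work surface, if the arm or the gripper's body presses on something with over 40 N, if the wrist force passes 120 N, or if a joint passes its speed limit or range.

## Robot

A 7-joint arm with a two-finger parallel gripper is mounted at the origin on the work surface. World frame = base frame: x ahead of the robot, y to its left, z up, the work surface at z = 0. Lengths are in m, angles in rad, forces in N, time in s.
With the tool pointing down it reaches from about 0.35 to 0.9 m from the base axis. Payload 8.1 kg.
Tool frame: the origin (TCP) lies between the finger pads; the fingertips stand 22 mm ahead of it and the grasp point (between the pads) lies 3 mm ahead of it (arm.tip_reach is the distance from the TCP to the fingertips, in m); z points along the fingers, y is the line along which they close (so a half turn about z gives the same grasp; the last joint's range is limited). The gripper opens to 92 mm and grips with 3 to 60 N. Pads are 19 mm wide; open, the fingers measure 130 mm over their backs; the gripper's body (75 mm by 190 mm) begins 47 mm behind the grasp point.
Start: joints at [-1.431, 0.434, 0.025, 1.573, -0.012, 1.134, -0.075], TCP at [0.15, 0.607, 0.249] pointing down, gripper open.
Joint ranges: [-2.62, 2.62], [-0.44, 2.09], [-1.27, 1.32], [0.08, 2.57], [-1.32, 4.46], [0.12, 2], [-2.74, 2.74]. Speed limits (rad/s): [2.22, 2.22, 3.01, 3.01, 3.14, 3.14, 3.14].

## Interface

Orientations are given as a rotation vector (axis times angle).
In Python, from cell import telemetry, vision, job, arm gives the robot as it stands. The module is installed in compiled form; this text tells all that it offers.
- The arm moves only by the shell command python3 -m creep 'ROWS' [FORCE]. ROWS is text: rows parted by semicolons, each of 7 numbers parted by spaces: the finger opening in cm, from 0 to 9.18, then the shift along the tool's x, y, z in cm, then the turn, a rotation vector about the tool's x, y, z in degrees. A call has 1 to 5 rows; each row is the pose to reach, as a shift and turn from the pose commanded when the call began, along the tool's axes at that moment; what a row does not reach only later rows make up. A row lasts 1/8 s, in which the tool goes at most 62.5 mm and 10.7 degrees, less where a joint would pass 70% of its speed; a pose out of reach is approached as far as the arm can. A call with a gripper value outside its range is refused whole. The fingers move at their own pace and stop on an object; FORCE is the grip in N (left out, the last holds). Time passes only in rows, so rows that repeat a pose let the fingers close. It gives the time, the measured TCP pose, the force, the opening and the grip force at its end, in the units of the state.
- telemetry.observe(): the state, without advancing time (a new reading comes with each control period).
- vision.get_image(name): name is "scene" or "side" or "wrist"; returns the picture (420x560x3 uint8, red, green, blue); there is no depth.
- vision.camera_info(name): a dict with "fov_y" (degrees; the focal length in pixels is half the picture's height over the tangent of half this angle, whatever the lens; pixels are square), "cx", "cy" (the principal point, pixels), "extrinsics" (4x4, takes a point from camera to world coordinates). Camera axes: x right, y down, z forward; pixel columns grow to the right and rows downward; lengths in m; the calibration is good to about 2 mm. A picture is of the moment at which its call begins: read the wrist's pose just before it. camera_info takes no time and is no camera call; for the wrist camera it gives the pose at the moment of the call.
- job.sign_off(): hands the job in; it is judged then, once.
The state is a dict: "clock": time; "joints": joint angles; "dq": joint speeds; "joint_efforts": joint torques, N m; "position": TCP position; "ee_rot": TCP orientation; "force": force on the tool from outside, world axes, zero at the start; "ft_torque": the same for the moment, N m; "width": opening from 0.0 (shut) to 1.0 (fully open); "gripper_force": force on a finger pad.
Only numpy, scipy, OpenCV 4.12 (cv2) and the standard library are available. Lean on these libraries where they do the work, as an engineer would, in place of code of your own. Each camera call takes 0.05 s, during which the arm holds its last target. There are 200 camera calls.

## Working session

There is one attempt and no reset: what is moved stays moved. The work goes in short steps, Python scripts to look and compute and a shell command to move; the robot and the scene stay as the last step left them, time stands still between calls to the robot, and variables do not carry over. Pictures are saved under pics/ and viewed, at most 10 in all, crops included, and the job is handed in when it is done.

```bash
mkdir -p pics
python3 - <<'E'
from cell import telemetry, vision, job, arm
import cv2,numpy as np
s=telemetry.observe();print(s)
ims=[]
for n in ("scene","side","wrist"):
    c=vision.camera_info(n);print(n,c)
    im=vision.get_image(n);cv2.imwrite(f"pics/{n}0.png",im[:,:,::-1])
E
```

```text
{'clock': 0.0, 'joints': array([-1.43058878,  0.43523093,  0.0249916 ,  1.57408984, -0.01157961,
        1.13402119, -0.07507849]), 'dq': array([-0.00022966, -0.00017812,  0.00136286, -0.00020693, -0.00046884,
        0.00039555, -0.000689  ]), 'joint_efforts': array([-2.41481484e-04, -6.67861032e+01,  9.84680839e-01, -3.14451098e+01,
       -6.05829782e-02,  4.31633054e-02,  1.69695641e-04]), 'position': array([0.15022184, 0.60618209, 0.24794305]), 'ee_rot': array([-3.80550157e-01, -3.11843479e+00,  2.52040701e-03]), 'force': array([0.57108847, 0.26062124, 0.05807693]), 'ft_torque': array([0.00100952, 0.04417914, 0.06613506]), 'gripper_force': 0.0, 'width': 0.9996459047804669}
scene {'fov_y': 57.085177726523625, 'cx': 273.1417333917375, 'cy': 209.41880394040248, 'extrinsics': array([[ 0.8602207 ,  0.37284069, -0.34786517,  0.87418401],
       [ 0.50990306, -0.63481142,  0.58052848, -0.61105314],
       [-0.00438414, -0.67676013, -0.73619053,  0.87178279],
       [ 0.        ,  0.        ,  0.        ,  1.        ]])}
side {'fov_y': 45.4669157272424, 'cx': 277.8194385572458, 'cy': 215.9698219250496, 'extrinsics': array([[ 0.94570651, -0.16759663,  0.27847904,  0.09269056],
       [-0.32478041, -0.52030782,  0.7898085 , -1.24278004],
       [ 0.01252558, -0.83737157, -0.54649059,  0.95588434],
       [ 0.        ,  0.        ,  0.        ,  1.        ]])}
wrist {'fov_y': 66.48787236709074, 'cx': 277.4666051706222, 'cy': 210.01581214830463, 'extrinsics': array([[ 0.24124263,  0.93398111,  0.26359302,  0.07911656],
       [ 0.9704614 , -0.23144972, -0.06808598,  0.62401887],
       [-0.00258248,  0.27223209, -0.96222815,  0.38399933],
       [ 0.        ,  0.        ,  0.        ,  1.        ]])}
```

View pics/scene0.png

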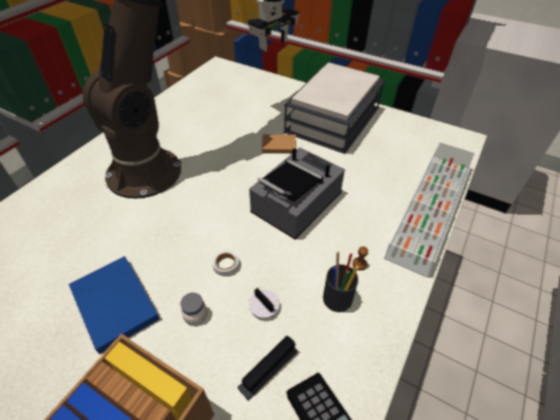

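View pics/side0.png

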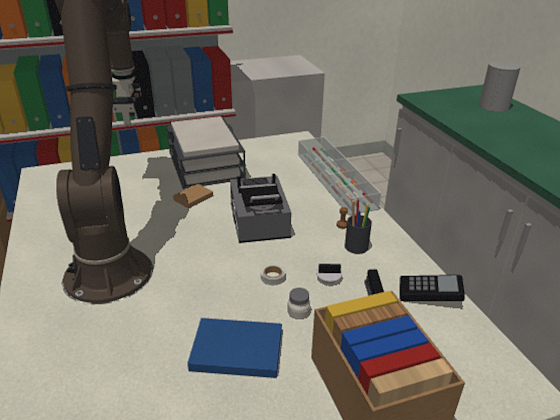

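The scene view shows the sharpener at about (298,190), the cap at (264,302), and tape (226,262), glue (193,307) and cup (340,288) nearby. In the side view the sharpener is at (260,205) and the cap at (329,272).

```bash
cat > h.py <<'E'
from cell import telemetry, vision, job, arm
import cv2,numpy as np
from scipy.spatial.transform import Rotation as R
def ray(c,u,v):
    f=210/np.tan(np.radians(c['fov_y']/2)); E=c['extrinsics']
    return E[:3,3],E[:3,:3]@np.array([(u-c['cx'])/f,(v-c['cy'])/f,1])
def plane(c,u,v,z):
    o,d=ray(c,u,v); return o+d*(z-o[2])/d[2]
def proj(c,p):
    f=210/np.tan(np.radians(c['fov_y']/2)); E=c['extrinsics']
    q=E[:3,:3].T@(np.asarray(p)-E[:3,3]); return f*q[0]/q[2]+c['cx'],f*q[1]/q[2]+c['cy']
def tri(c1,p1,c2,p2):
    o1,d1=ray(c1,*p1);o2,d2=ray(c2,*p2)
    s=np.linalg.lstsq(np.c_[d1,-d2],o2-o1,rcond=None)[0]
    a=o1+s[0]*d1;b=o2+s[1]*d2;return (a+b)/2,np.linalg.norm(a-b)
E
python3 - <<'E'
import sys;sys.path.insert(0,'.')
from h import *
a=cv2.imread('pics/scene0.png');b=cv2.imread('pics/side0.png')
A=cv2.resize(a[140:240,240:355],None,fx=3.45,fy=3.45,interpolation=cv2.INTER_CUBIC)
B=cv2.resize(b[165:245,215:307],None,fx=4.3,fy=4.3,interpolation=cv2.INTER_CUBIC)
C=cv2.resize(a[280:325,240:290],None,fx=5,fy=5,interpolation=cv2.INTER_CUBIC)
D=cv2.resize(b[255:290,305:355],None,fx=5,fy=5,interpolation=cv2.INTER_CUBIC)
W=np.zeros((600,800,3),np.uint8)
for im,x,y in((A,0,0),(B,400,0),(C,0,350),(D,400,350)): W[y:y+im.shape[0],x:x+im.shape[1]]=im[:600-y]
cv2.imwrite('pics/comp0.png',W)
s=vision.camera_info('scene');d=vision.camera_info('side')
print('tape',plane(s,226,263,.012),plane(d,273,275,.012))
print('cap',plane(s,264,305,.02),plane(d,329,275,.02))
print('cup base',plane(s,340,304,0),plane(d,358,248,0))
print('sh',plane(s,295,232,0),plane(d,242,238,0),plane(d,290,235,0))
E
```

```text
tape [ 0.45842064 -0.16522014  0.012     ] [ 0.45788629 -0.17248204  0.012     ]
cap [ 0.6140839  -0.22335243  0.02      ] [ 0.60917475 -0.23199578  0.02      ]
cup base [ 0.77030686 -0.11533927  0.        ] [ 7.62544363e-01 -1.16501133e-01 -1.11022302e-16]
sh [ 5.62600190e-01  3.18338315e-02 -1.11022302e-16] [0.42570824 0.05010166 0.        ] [0.58073529 0.01770601 0.        ]
```

View pics/comp0.png

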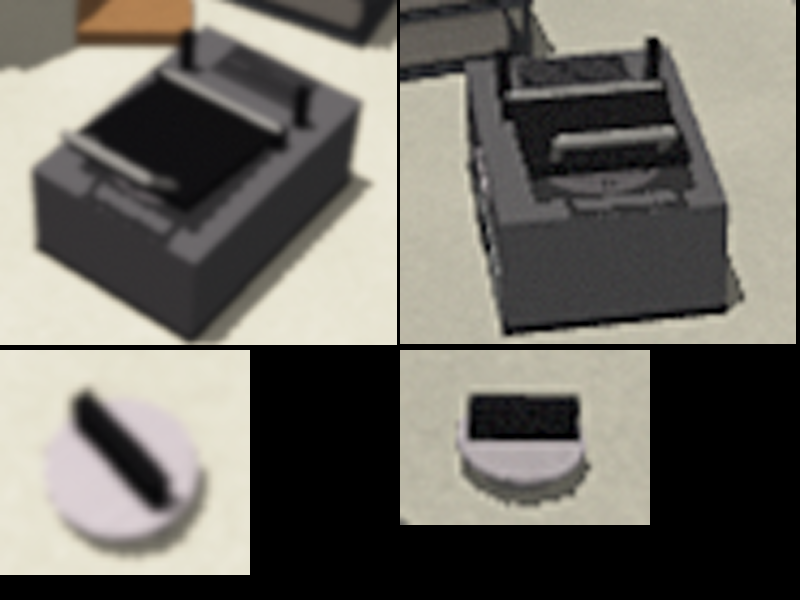

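The composite shows the box corners clearly, with the handle bar at scene (259,179)–(290,194) and side (251,198)–(278,196). The black posts are behind it, and the cap grip bar is visible.

Run:
```python
from h import *
s=vision.camera_info('scene');d=vision.camera_info('side')
def S(x,y):return (x/3.45+240,y/3.45+140)
def D(x,y):return ((x-400)/4.3+215,y/4.3+165)
P={}
for n,a,b in (('FLt',(33,172),(500,222)),('FRt',(192,262),(725,205)),('BRt',(362,102),(664,45)),('FRb',(190,340),(727,310)),('FLb',(36,248),(507,332)),
 ('hL',(66,135),(555,138)),('hR',(172,185),(672,132)),('hingeL',(165,72),(508,95)),('hingeR',(280,130),(663,88)),('postL',(187,35),(503,55)),('postR',(302,90),(653,42))):
    P[n],e=tri(s,S(*a),d,D(*b));print(n,P[n].round(4),e.round(4))
for n,a,b in (('gripL',(82,392),(470,396)),('gripR',(170,497),(579,396))):
    print(n,*tri(s,(a[0]/5+240,(a[1]-350)/5+280),d,((b[0]-400)/5+305,(b[1]-350)/5+255)))
```

```text
FLt [0.4113 0.0311 0.0977] 0.0009
FRt [0.5743 0.0064 0.0981] 0.0048
BRt [0.6112 0.2491 0.0976] 0.0007
FRb [0.5776 0.0047 0.0038] 0.0058
FLb [0.4113 0.0275 0.0039] 0.0039
hL [0.4516 0.0222 0.1661] 0.0016
hR [0.5421 0.0294 0.1506] 0.0013
hingeL [0.4564 0.1735 0.1192] 0.0014
hingeR [0.5759 0.155  0.1176] 0.0072
postL [0.4607 0.204  0.1391] 0.0037
postR [0.5787 0.1862 0.1408] 0.0045
gripL [ 0.58460523 -0.20929344  0.04980169] 0.0022904844696721746
gripR [ 0.64687418 -0.23122551  0.04760451] 0.005447483712619053
```

```bash
python3 -m creep '9 0 0 -5 0 0 0;9 -4 -4 -6 0 0 -1;9 -8 -8 -7 0 0 -2;9 -12 -12 -8 0 0 -3;9 -16 -16 -8 0 0 -5'
python3 -m creep '9 -4 -4 0 0 0 0;9 -8 -8 0 0 0 0;9 -12 -12 0 0 0 0;9 -16 -16 0 0 0 0;9 -20 -20 0 0 0 0'
python3 -m creep '9 -4 -4 0 0 0 0;9 -7 -7 0 0 0 0;9 -7 -7 0 0 0 0;9 -7 -7 0 0 0 0'
python3 - <<'E'
from h import *
s=telemetry.observe();print(s['position'],R.from_rotvec(s['ee_rot']).as_matrix().round(4),s['clock'])
c=vision.camera_info('wrist');print(c['extrinsics'].round(4))
cv2.imwrite('pics/wrist1.png',vision.get_image('wrist')[:,:,::-1])
E
```

```text
clock: 0.78
position: [0.2681, 0.4114, 0.3294]
ee_rot: [0.243, 3.132, 0.002]
force: [1.5, 0.0, 0.2]
width: 0.98
gripper_force: 0.0
clock: 1.4
position: [0.4344, 0.1827, 0.3288]
ee_rot: [0.244, 3.132, 0.001]
force: [-0.0, 0.4, -0.8]
width: 0.982
gripper_force: 0.0
clock: 1.9
position: [0.4915, 0.1049, 0.3284]
ee_rot: [-0.244, -3.131, -0.0]
force: [-0.0, 1.5, -0.3]
width: 0.98
gripper_force: 0.0
[0.49152519 0.10494408 0.32843897] [[-9.880e-01  1.547e-01 -8.000e-04]
 [ 1.547e-01  9.880e-01  3.000e-04]
 [ 9.000e-04  1.000e-04 -1.000e+00]] 1.9
[[ 0.1555  0.9509  0.2677  0.4192]
 [ 0.9878 -0.1494 -0.0432  0.1162]
 [-0.0011  0.2712 -0.9625  0.4645]
 [ 0.      0.      0.      1.    ]]
```

View pics/wrist1.png

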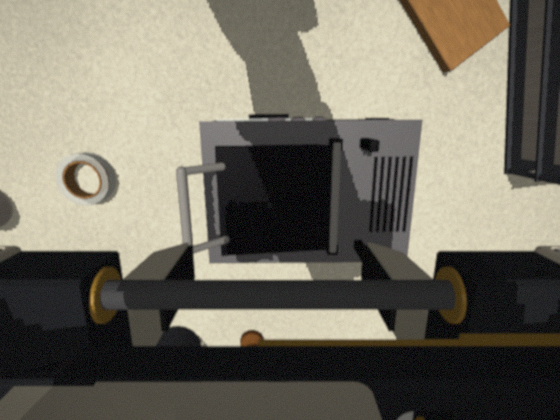

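The wrist view shows the box's top corners at (201,122), (421,121) and (209,263). The handle bar runs along column ≈185 (rows 170–243), and the hinge bar is at column 336.

Run:
```python
from h import *
from scipy.optimize import brentq
c=vision.camera_info('wrist')
A=plane(c,201,122,.1);B=plane(c,421,121,.1);C=plane(c,209,263,.1);D=plane(c,407,262,.1)
print(A,B,C,D,[np.linalg.norm(x) for x in(B-A,C-A,D-B)])
yaw=np.arctan2(-(B-A)[0],(B-A)[1]);print('yaw',yaw)
for yaw in (yaw,-.151):
    ex=np.array([np.cos(yaw),np.sin(yaw),0]);ey=np.array([-np.sin(yaw),np.cos(yaw),0])
    o=(A+B)/2+.085*ex-.0475*ey;print('o from left edge',o)
o=np.array([.5045,.092,0])
hp=[plane(c,336,y,.122) for y in(142,252)];print('hinge',hp,[((p-o)@ex,(p-o)@ey) for p in hp])
for uv in((184,180),(186,210),(187,240)):
    def pt(t):
        a=t+np.arctan2(30,158);r=np.hypot(30,158)/1e3
        return r*-np.cos(a)+.074,.117+r*np.sin(a)
    def g(t):
        y,z=pt(t);return (plane(c,*uv,z)-o)@ey-y
    t=brentq(g,-.3,.6);y,z=pt(t);P=plane(c,*uv,z);print(t,P,(P-o)@ex)
    print([ (tt,round(g(tt),4)) for tt in (0,.1,.2,.3,.4)])
```

```text
[0.40841182 0.03299714 0.1       ] [0.44456366 0.27148607 0.1       ] [0.57486496 0.00601101 0.1       ] [0.611255   0.24861098 0.1       ] [np.float64(0.2412134468302134), np.float64(0.16862651314479765), np.float64(0.16825359536833087)]
yaw -0.15044176081779204
o from left edge [0.5034086  0.09253875 0.1       ]
o from left edge [0.50337526 0.09249582 0.1       ]
hinge [array([0.45064014, 0.1734417 , 0.122     ]), array([0.57445283, 0.16035274, 0.122     ])] [(np.float64(-0.06549801497366878), np.float64(0.07241302344734743)), (np.float64(0.05887475814491116), np.float64(0.07809774600107078))]Traceback (most recent call last):
  File "<stdin>", line 18, in <module>
    r = _zeros._brentq(f, a, b, xtol, rtol, maxiter, args, full_output, disp)
ValueError: f(a) and f(b) must have different signs
```

Run:
```python
from h import *
c=vision.camera_info('wrist');s=vision.camera_info('scene');d=vision.camera_info('side')
o=np.array([.504,.092,0]);yaw=-.151
ex=np.array([np.cos(yaw),np.sin(yaw),0]);ey=np.array([-np.sin(yaw),np.cos(yaw),0])
for t in (0,.1,.2,.3,.4):
    a=t+np.arctan2(30,158);r=np.hypot(30,158)/1e3;y=-r*np.cos(a)+.074;z=.117+r*np.sin(a)
    print(t,y,z,[round((plane(c,u,v,z)-o)@ey,4) for u,v in((184,180),(187,240))])
    for x in(-.04,.04):
        P=o+x*ex+y*ey;P[2]=z;print([np.round(proj(k,P),1) for k in(c,s,d)])
```

```text
0 -0.08399999999999998 0.14700000000000002 [np.float64(-0.0828), np.float64(-0.0849)]
[array([181.9, 169.9]), array([258. , 185.6]), array([252. , 203.8])]
[array([188.3, 244.9]), array([281.2, 199. ]), array([277.7, 201.6])]
0.1 -0.08021565561452322 0.16262380478853963 [np.float64(-0.0781), np.float64(-0.0802)]
[array([181.1, 172.4]), array([258.7, 180.6]), array([251.8, 198.8])]
[array([187.9, 250.7]), array([282.1, 194. ]), array([277.6, 196.7])]
0.2 -0.07489043937506433 0.17779175160085692 [np.float64(-0.0736), np.float64(-0.0756)]
[array([182.2, 175. ]), array([259.9, 175.4]), array([251.5, 193.6])]
[array([189.1, 256.8]), array([283.5, 188.7]), array([277.3, 191.6])]
0.3 -0.06807755908200556 0.19235228732625984 [np.float64(-0.0693), np.float64(-0.0711)]
[array([185.2, 177.8]), array([261.4, 169.9]), array([251.1, 188.4])]
[array([192.3, 263.3]), array([285.2, 183.1]), array([277. , 186.3])]
0.4 -0.05984508678319632 0.20615992790485332 [np.float64(-0.0652), np.float64(-0.0669)]
[array([190.6, 180.7]), array([263.3, 164.4]), array([250.6, 183.1])]
[array([197.6, 270. ]), array([287.3, 177.4]), array([276.6, 181.1])]
```

```bash
python3 -m creep '4 -0.7 -4.5 0 0 0 0;4 -1.4 -9 3 0 0 0;4 -1.4 -9 8 0 0 0;4 -1.4 -9 12 0 0 0;4 -1.4 -9 12.5 0 0 0' 20
python3 -m creep '4 0 0 1.5 0 0 0;4 0 0 3.3 0 0 0;4 0 0 3.3 0 0 0;0.5 0 0 3.3 0 0 0;0.5 0 0 3.3 0 0 0'
python3 -m creep '0.5 0 0 0 0 0 0;0.5 0 0 0 0 0 0'
python3 - <<'E'
from h import *
print(telemetry.observe()['position'],telemetry.observe()['width']*9.2)
cv2.imwrite('pics/g1.png',np.hstack([cv2.resize(vision.get_image('wrist')[150:400,60:360,::-1],(400,333)),cv2.resize(vision.get_image('side')[150:250,200:320,::-1],(400,333))]))
E
```

```text
clock: 2.58
position: [0.4899, 0.0145, 0.2018]
ee_rot: [-0.241, -3.128, 0.001]
force: [-1.0, 0.1, -0.0]
width: 0.484
gripper_force: 0.0
clock: 3.2
position: [0.4925, 0.0134, 0.1716]
ee_rot: [0.244, 3.13, 0.001]
force: [-0.4, -0.6, -0.6]
width: 0.271
gripper_force: 0.0
clock: 3.45
position: [0.4922, 0.0138, 0.171]
ee_rot: [0.243, 3.131, 0.001]
force: [0.7, 3.6, -0.9]
width: 0.1
gripper_force: 20.0
[0.49222898 0.01383461 0.1710104 ] 0.921943353338433
```

View pics/g1.png

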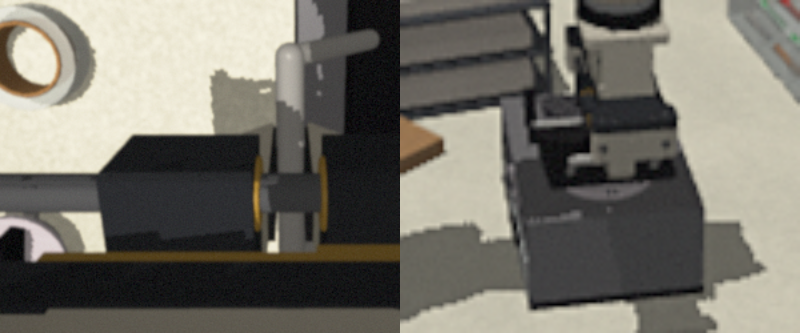

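The wrist crop shows the bar pinched between both pads, and the opening reads 9.2 mm for the 10 mm bar. Next I work out the arc.

Run:
```python
import numpy as np
a=.303+np.arange(0,21)*.1;r=16.08
for k in range(0,20,5):
    print([(round(-r*(np.cos(a[k+i])-np.cos(a[k])),2),round(-r*(np.sin(a[k+i])-np.sin(a[k])),2)) for i in range(1,6)])
```

```text
[(np.float64(0.56), np.float64(-1.51)), (np.float64(1.26), np.float64(-2.95)), (np.float64(2.1), np.float64(-4.32)), (np.float64(3.08), np.float64(-5.6)), (np.float64(4.18), np.float64(-6.77))]
[(np.float64(1.21), np.float64(-1.06)), (np.float64(2.52), np.float64(-1.99)), (np.float64(3.92), np.float64(-2.78)), (np.float64(5.39), np.float64(-3.44)), (np.float64(6.91), np.float64(-3.94))]
[(np.float64(1.57), np.float64(-0.35)), (np.float64(3.17), np.float64(-0.54)), (np.float64(4.77), np.float64(-0.56)), (np.float64(6.37), np.float64(-0.43)), (np.float64(7.96), np.float64(-0.14))]
[(np.float64(1.54), np.float64(0.45)), (np.float64(3.04), np.float64(1.05)), (np.float64(4.46), np.float64(1.79)), (np.float64(5.8), np.float64(2.68)), (np.float64(7.05), np.float64(3.69))]
```

```bash
python3 -m creep '0.5 0 0.56 -1.51 0 0 0;0.5 0 1.26 -2.95 0 0 0;0.5 0 2.1 -4.32 0 0 0;0.5 0 3.08 -5.6 0 0 0;0.5 0 4.18 -6.77 0 0 0'
python3 -m creep '0.5 0 1.21 -1.06 0 0 0;0.5 0 2.52 -2 0 0 0;0.5 0 3.92 -2.78 0 0 0;0.5 0 5.39 -3.44 0 0 0;0.5 0 6.91 -3.94 0 0 0'
```

```text
clock: 4.18
position: [0.4982, 0.0545, 0.2392]
ee_rot: [-0.245, -3.132, 0.001]
force: [1.5, 0.3, -4.6]
width: 0.099
gripper_force: 20.0
clock: 4.8
position: [0.5088, 0.1227, 0.2788]
ee_rot: [-0.245, -3.131, 0.001]
force: [-2.2, -4.2, 4.8]
width: 0.101
gripper_force: 20.0
```

```bash
python3 -m creep '0.5 0 1.57 -0.35 0 0 0;0.5 0 3.17 -0.54 0 0 0;0.5 0 4.77 -0.56 0 0 0;0.5 0 6.37 -0.43 0 0 0;0.5 0 7.96 -0.14 0 0 0'
python3 -m creep '0.5 0 1.54 0.45 0 0 0;0.5 0 3.04 1.05 0 0 0;0.5 0 3.75 1.4 0 0 0;0.5 0 4.46 1.8 0 0 0;0.5 0 5.1 2.2 0 0 0'
python3 -m creep '0.5 0 0.6 0.4 0 0 0;0.5 0 1.2 0.9 0 0 0;0.5 0 1.7 1.3 0 0 0;0.5 0 1.95 1.5 0 0 0;0.5 0 1.95 1.5 0 0 0'
```

```text
clock: 5.42
position: [0.5213, 0.2027, 0.2788]
ee_rot: [-0.244, -3.132, 0.0]
force: [-2.9, -2.3, 1.3]
width: 0.103
gripper_force: 20.0
clock: 6.05
position: [0.5292, 0.252, 0.2569]
ee_rot: [-0.245, -3.132, 0.0]
force: [-4.4, -0.1, 1.4]
width: 0.102
gripper_force: 20.0
clock: 6.68
position: [0.5321, 0.2697, 0.243]
ee_rot: [-0.246, -3.131, 0.002]
force: [-8.6, -5.3, 12.1]
width: 0.099
gripper_force: 20.0
```

```bash
python3 -m creep '2.5 0 0 0 0 0 0;2.5 0 0 0 0 0 0;2.5 0 0 -2 0 0 0;2.5 0 0 -6 0 0 0;4 0 0 -10 0 0 0'
python3 -m creep '6 -2 -5 -1 0 0 0;6 -4 -10 -1 0 0 0;6 -6 -15 -1 0 0 0;6 -8 -20 -1 0 0 0;6 -10 -25 -1 0 0 0'
python3 -m creep '6 -3 -5 0 0 0 0;6 -6 -10 1 0 0 0;6 -9 -15 3 0 0 0;6 -12 -20 6 0 0 0;6 -14 -22 9 0 0 0'
python3 -m creep '6 0 0 0 0 0 0;6 0 0 0 0 0 0'
python3 - <<'E'
from h import *
s=telemetry.observe();print(s['position'],s['ee_rot'])
w=vision.get_image('wrist');d=vision.get_image('side');sc=vision.get_image('scene')
cv2.imwrite('pics/w2.png',w[:,:,::-1]);cv2.imwrite('pics/s2.png',sc[:,:,::-1]);cv2.imwrite('pics/d2.png',d[:,:,::-1])
W=np.zeros((600,800,3),np.uint8)
W[:300,:400]=cv2.resize(d[140:245,190:330],(400,300));W[:300,400:]=cv2.resize(sc[130:235,230:370],(400,300))
W[300:,:400]=cv2.resize(w,(400,300));cv2.imwrite('pics/comp2.png',W[:,:,::-1])
E
```

```text
clock: 7.3
position: [0.5327, 0.2712, 0.3432]
ee_rot: [0.244, 3.131, 0.0]
force: [-0.7, 1.0, 0.2]
width: 0.338
gripper_force: 0.0
clock: 7.92
position: [0.5932, 0.007, 0.3524]
ee_rot: [0.244, 3.131, 0.0]
force: [0.3, -1.0, -0.4]
width: 0.652
gripper_force: 0.0
clock: 8.55
position: [0.697, -0.235, 0.2614]
ee_rot: [0.25, 3.13, -0.004]
force: [0.3, 0.2, -0.4]
width: 0.657
gripper_force: 0.0
clock: 8.8
position: [0.6971, -0.23, 0.2625]
ee_rot: [0.243, 3.131, 0.0]
force: [0.0, 0.2, 0.6]
width: 0.652
gripper_force: 0.0
[ 0.69709083 -0.22995444  0.26253962] [2.43293260e-01 3.13141788e+00 1.56810187e-04]
```

View pics/comp2.png

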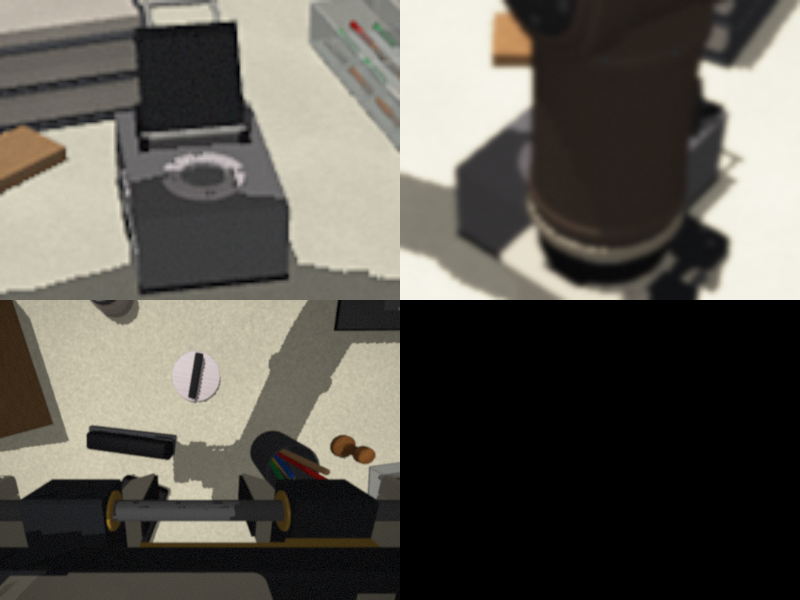

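The guard is open on its stop (side view, top left). The wrist view shows the cap near (274,108) with its dark bar, and the stapler and cup are clear of it. Now I measure the cap.

Run:
```python
from h import *
c=vision.camera_info('wrist')
w=cv2.imread('pics/w2.png').astype(int)
x0,y0,x1,y1=225,55,325,160
g=w[y0:y1,x0:x1]
# bar: dark blob ; flange: pinkish-white (b>g)
dark=(g.max(2)<60).astype(np.uint8)
n,l,st,ce=cv2.connectedComponentsWithStats(dark)
k=1+np.argmin(np.hypot(*(ce[1:]-[50,50]).T)+1e3*(st[1:,4]<60));m=(l==k)
r=cv2.minAreaRect(np.argwhere(m)[:,::-1].astype(np.float32));bx=cv2.boxPoints(r)+[x0,y0];print(st[k],ce[k]+[x0,y0],r,bx)
fl=((g[:,:,0]-g[:,:,1]>2)&(g.max(2)>120)).astype(np.uint8)
n,l,st,ce=cv2.connectedComponentsWithStats(fl);k=1+np.argmax(st[1:,4]);print(st[k])
p=cv2.findContours((l==k).astype(np.uint8),cv2.RETR_EXTERNAL,cv2.CHAIN_APPROX_NONE)[0][0]
e=cv2.fitEllipse(p);print(e,'centre',plane(c,e[0][0]+x0,e[0][1]+y0,.023))
# ends of bar: midpoints of short sides
b=sorted(bx.tolist(),key=lambda q:q[1]);t=np.mean(b[:2],0);d=np.mean(b[2:],0)
for z in(.051,.037):
    P,Q=plane(c,*t,z),plane(c,*d,z);print(z,P,Q,np.linalg.norm(P-Q),(P+Q)/2,np.degrees(np.arctan2(*(Q-P)[[1,0]])))
```

```text
[ 40  20  19  63 619] [273.96122779 105.74313409] ((49.013519287109375, 50.918922424316406), (10.192737579345703, 62.30721664428711), 9.462322235107422) [[263.86487198 135.8108139 ]
 [274.10811234  74.3513546 ]
 [284.1621666   76.02703094]
 [273.91892624 137.48648834]]
[29 37  6  5  7]
((33.013248443603516, 37.31184005737305), (1.147350549697876, 3.5680830478668213), 28.617294311523438) centre [ 0.59350236 -0.23533573  0.023     ]
0.051 [ 0.58305064 -0.21018961  0.051     ] [ 0.64127542 -0.23019424  0.051     ] 0.06156549735669762 [ 0.61216303 -0.22019193  0.051     ] -18.961488650254978
0.037 [ 0.5813857  -0.20987305  0.037     ] [ 0.64194858 -0.230681    0.037     ] 0.06403774545695828 [ 0.61166714 -0.22027703  0.037     ] -18.961488650254992
```

```bash
python3 -m creep '7 0 -0.6 3 0 0 5;7 0 -1.2 6 0 0 10.1;7 0 -1.6 9 0 0 10.1;7 0 -1.6 9 0 0 10.1;7 0 -1.6 9 0 0 10.1'
python3 - <<'E'
from h import *
s=telemetry.observe();print(s['position'],R.from_rotvec(s['ee_rot']).as_matrix().round(4))
c=vision.camera_info('wrist');np.save('c3.npy',c,allow_pickle=True)
w=vision.get_image('wrist')[:,:,::-1];cv2.imwrite('pics/w3.png',w)
hsv=cv2.cvtColor(w,cv2.COLOR_BGR2HSV);y,x=60,280
print(w[100,250],w[100,310],w[40,150],w[90,280])
E
```

```text
clock: 9.57
position: [0.695, -0.2458, 0.1743]
ee_rot: [0.517, 3.096, 0.0]
force: [0.4, 0.2, -0.0]
width: 0.758
gripper_force: 0.0
[ 0.69504895 -0.24582275  0.17425916] [[-9.458e-01  3.248e-01  2.400e-03]
 [ 3.248e-01  9.458e-01 -4.000e-04]
 [-2.400e-03  4.000e-04 -1.000e+00]]
[208 208 220] [195 194 209] [167 191 200] [48 49 54]
```

View pics/w3.png

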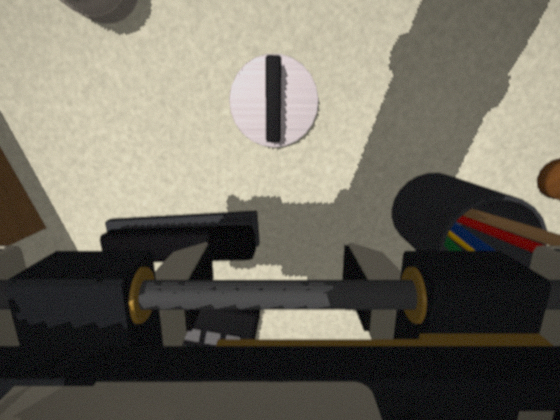

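The cap is now clear at about (274,100), with a round flange of radius ≈44 px and the bar vertical along column 273. I fit the flange ellipse and the bar.

Run:
```python
from h import *
c=np.load('c3.npy',allow_pickle=True).item()
w=cv2.imread('pics/w3.png').astype(int);X,Y=215,40
g=w[Y:165,X:335]
m=((g[:,:,0]>=g[:,:,1]-4)&(g.max(2)>110)).astype(np.uint8)
m=cv2.morphologyEx(m,cv2.MORPH_OPEN,np.ones((3,3)))
l=cv2.connectedComponentsWithStats(m)
p=np.vstack([q for q in cv2.findContours(m,cv2.RETR_EXTERNAL,cv2.CHAIN_APPROX_NONE)[0] if cv2.contourArea(q)>300])
e=cv2.fitEllipse(cv2.convexHull(p));C=plane(c,e[0][0]+X,e[0][1]+Y,.023)
d=(g.max(2)<75).astype(np.uint8);n,l,st,ce=cv2.connectedComponentsWithStats(d);k=1+np.argmax(st[1:,4])
r=cv2.minAreaRect(np.argwhere(l==k)[:,::-1].astype(np.float32));b=sorted((cv2.boxPoints(r)+[X,Y]).tolist(),key=lambda q:q[1])
t,u=np.mean(b[:2],0),np.mean(b[2:],0);P,Q=plane(c,*t,.051),plane(c,*u,.051)
print(e,'flange',C,'r',np.linalg.norm(plane(c,e[0][0]+X+e[1][0]/2,e[0][1]+Y,.023)-C)); print(b,(P+Q)/2,np.linalg.norm(P-Q),np.degrees(np.arctan2(*(Q-P)[[1,0]])))
s=telemetry.observe();M=R.from_rotvec(s['ee_rot']).as_matrix()
for q in(C,(P+Q)/2):print('tool shift cm',100*M.T@(np.array([q[0],q[1],.047])-s['position']))
```

```text
((58.60689163208008, 59.96869659423828), (87.37982940673828, 92.58565521240234), 172.5537872314453) flange [ 0.60995105 -0.22038781  0.023     ] r 0.03707190515558816
[[266.0, 56.0], [281.0, 56.0], [281.0, 141.0], [266.0, 141.0]] [ 0.61143031 -0.22062347  0.051     ] 0.06157705758030825 -19.195804205756478
tool shift cm [ 8.93573027 -0.35000158 12.72402698]
tool shift cm [ 8.78817415 -0.32422239 12.72449061]
```

```bash
python3 -m creep '5 3 -0.3 0 0 0 0;5 6 -0.3 2 0 0 0;5 8.85 -0.35 5 0 0 0;5 8.85 -0.35 8 0 0 0;5 8.85 -0.35 9.5 0 0 0' 40
python3 -m creep '4 0 0 1.4 0 0 0;4 0 0 2.7 0 0 0;4 0 0 2.7 0 0 0;0.5 0 0 2.7 0 0 0;0.5 0 0 2.7 0 0 0'
python3 -m creep '0.5 0 0 0 0 0 0;0.5 0 0 0 0 0 0;0.5 0 0 0 0 0 0'
```

```text
clock: 10.25
position: [0.6098, -0.2203, 0.0775]
ee_rot: [0.518, 3.097, 0.001]
force: [-0.3, -0.0, 0.7]
width: 0.548
gripper_force: 0.0
clock: 10.88
position: [0.6097, -0.2209, 0.0508]
ee_rot: [0.519, 3.097, -0.0]
force: [0.4, 0.9, -0.3]
width: 0.266
gripper_force: 0.0
clock: 11.25
position: [0.6095, -0.2207, 0.0505]
ee_rot: [0.519, 3.098, 0.0]
force: [0.0, 0.4, 3.8]
width: 0.129
gripper_force: 40.0
```

```bash
python3 -m creep '0.5 0 0 -3 0 0 0;0.5 0 0 -8 0 0 0;0.5 0 0 -13 0 0 0;0.5 1 3 -17 0 0 0;0.5 2.5 7 -20.65 0 0 0'
python3 -m creep '0.5 1.5 4 0 0 0 0;0.5 3.5 8.5 0 0 0 -3;0.5 5.5 13 0 0 0 -6;0.5 7.5 17.5 0 0 0 -9;0.5 9 21.1 0 0 0 -10.3'
python3 -m creep '0.5 0 0 0 0 0 0;0.5 0 0 0 0 0 0;0.5 0 0 0 0 0 0'
python3 - <<'E'
from h import *
s=telemetry.observe();print(s['position'],R.from_rotvec(s['ee_rot']).as_matrix().round(4))
c=vision.camera_info('wrist');np.save('c4.npy',c,allow_pickle=True)
w=vision.get_image('wrist')[:,:,::-1];cv2.imwrite('pics/w4.png',w)
E
```

```text
clock: 11.88
position: [0.6081, -0.1469, 0.2581]
ee_rot: [0.523, 3.097, -0.001]
force: [1.1, 0.6, -2.1]
width: 0.125
gripper_force: 40.0
clock: 12.5
position: [0.5914, 0.0848, 0.2565]
ee_rot: [-0.234, -3.132, -0.001]
force: [1.1, 0.3, -1.7]
width: 0.126
gripper_force: 40.0
clock: 12.88
position: [0.5922, 0.0807, 0.2568]
ee_rot: [0.243, 3.132, -0.001]
force: [-0.5, 0.0, -0.7]
width: 0.131
gripper_force: 40.0
[0.59220606 0.08068526 0.2567514 ] [[-9.881e-01  1.540e-01  0.000e+00]
 [ 1.540e-01  9.881e-01 -6.000e-04]
 [-1.000e-04 -6.000e-04 -1.000e+00]]
```

View pics/w4.png

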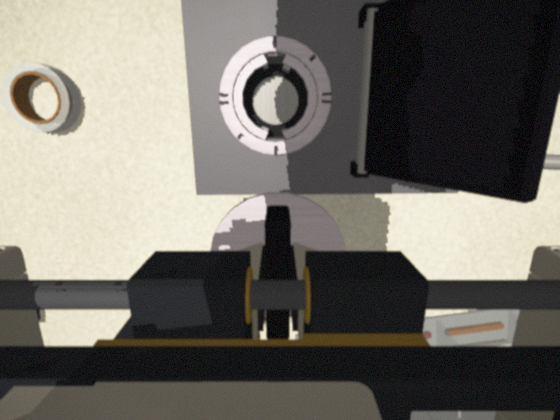

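The collar is a ring centred at about (275,95). The slots are top and bottom, the lock-mark pairs at (225,99) and (327,98), and the short marks at (313,57) and (237,134). The cap's bar is aligned vertically. I fit the ring.

Run:
```python
from h import *
c=np.load('c4.npy',allow_pickle=True).item()
w=cv2.GaussianBlur(cv2.imread('pics/w4.png'),(3,3),0).astype(np.float32).sum(2)
pts=[]
cx,cy=275.5,95.5
rr=np.arange(50,66,.5)
for a in np.radians(np.arange(0,360,4)):
    pr=cv2.remap(w,(cx+rr*np.cos(a)).astype(np.float32)[None],(cy+rr*1.04*np.sin(a)).astype(np.float32)[None],cv2.INTER_LINEAR)[0]
    gq=-np.gradient(pr);k=np.argmax(gq)
    if gq[k]>15 : pts.append((cx+rr[k]*np.cos(a),cy+rr[k]*1.04*np.sin(a)))
pts=np.array(pts,np.float32)
for _ in range(3):
    e=cv2.fitEllipse(pts)
    th=np.radians(e[2]);Rm=np.array([[np.cos(th),np.sin(th)],[-np.sin(th),np.cos(th)]])
    q=(pts-e[0])@Rm.T/np.array(e[1])*2;res=np.abs(np.hypot(*q.T)-1);pts=pts[res<max(.02,2*np.median(res))]
print(len(pts),e)
C=plane(c,*e[0],.106);print('well',C,'r',np.linalg.norm(plane(c,e[0][0]+e[1][0]/2,e[0][1],.106)-C))
s=telemetry.observe();M=R.from_rotvec(s['ee_rot']).as_matrix()
print('shift',100*M.T@(C-s['position']),'pos',s['position'])
for v in((185,0),(195,193)):print(plane(c,*v,.1))
A,B=plane(c,183.5,20,.1),plane(c,195,185,.1)  # front edge
print(np.degrees(np.arctan2(*(B-A)[[1,0]])))
a,b=plane(c,222,99,.106),plane(c,328,98,.106);print('lock dir',np.degrees(np.arctan2(-(b-a)[0],(b-a)[1])))
a,b=plane(c,274,42,.106),plane(c,277,151,.106);print('slot dir',np.degrees(np.arctan2(*(b-a)[[1,0]])))
```

```text
81 ((274.8859558105469, 94.95547485351562), (111.91571044921875, 118.45811462402344), 177.84837341308594)
well [0.49974311 0.09243716 0.106     ] r 0.04723113042008242
shift [ 9.32079646 -0.26949894 15.07477585] pos [0.59224486 0.08082861 0.25675988]
[0.41726973 0.03254466 0.1       ]
[0.57323911 0.0050001  0.1       ]
-8.987027132530775
lock dir -8.396098159878818
slot dir -7.3278163713521405
```

```bash
python3 -m creep '0.5 4.5 -0.15 0 0 0 0.2;0.5 9.35 -0.29 0 0 0 0.2;0.5 9.35 -0.29 3 0 0 0.2;0.5 9.35 -0.29 7 0 0 0.2;0.5 9.35 -0.29 9.3 0 0 0.2'
python3 -m creep '0.5 0 0 0 0 0 0;0.5 0 0 0 0 0 0;0.5 0 0 0.4 0 0 0;0.5 0 0 0.8 0 0 0;0.5 0 0 1.1 0 0 0'
```

```text
clock: 13.55
position: [0.4987, 0.0927, 0.1624]
ee_rot: [-0.247, -3.131, 0.001]
force: [0.3, -0.0, -1.5]
width: 0.127
gripper_force: 40.0
clock: 14.18
position: [0.4993, 0.0938, 0.1527]
ee_rot: [0.244, 3.132, 0.0]
force: [0.4, 0.2, -1.5]
width: 0.127
gripper_force: 40.0
```

```bash
python3 -m creep '0.5 0 0 0.4 0 0 0;0.5 0 0 0.7 0 0 0;0.5 0 0 1.0 0 0 0;0.5 0 0 1.2 0 0 0;0.5 0 0 1.3 0 0 0'
```

```text
clock: 14.8
position: [0.5003, 0.0934, 0.14]
ee_rot: [0.245, 3.13, -0.0]
force: [3.7, -2.5, 0.9]
width: 0.127
gripper_force: 40.0
```

```bash
python3 -m creep '0.5 -0.1 -0.05 0.2 0 0 0;0.5 -0.1 -0.05 0.3 0 0 0;0.5 -0.1 -0.05 0.3 0 0 0'
python3 - <<'E'
from h import *
s=telemetry.observe();print(s['position'],s['force'],s['ft_torque'])
d=vision.get_image('side');w=vision.get_image('wrist')
W=np.hstack([cv2.resize(d[140:245,190:330],(400,300)),cv2.resize(w,(400,300))])
cv2.imwrite('pics/comp5.png',W[:,:,::-1])
E
```

```text
clock: 15.18
position: [0.5005, 0.0931, 0.1384]
ee_rot: [0.245, 3.131, 0.002]
force: [-4.4, -2.8, 25.2]
width: 0.127
gripper_force: 40.0
[0.50054589 0.09310817 0.1383886 ] [-4.3894486  -2.80112118 25.1616738 ] [-0.61425314  0.97725525  0.0183654 ]
```

View pics/comp5.png

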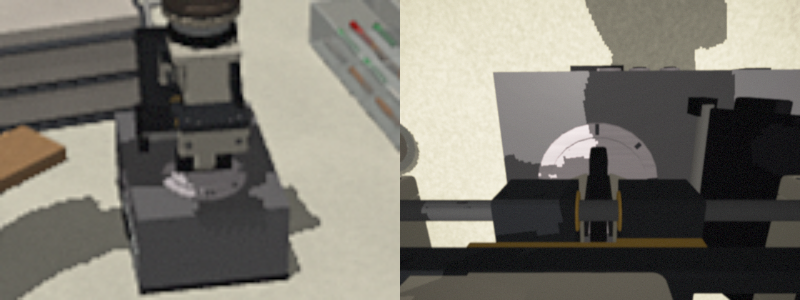

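Flange is down on the collar (z = 0.1384, 25 N upward), with the bar in line with the slot mark. Now I ease the press and turn clockwise.

```bash
python3 -m creep '0.5 0 0 -0.1 0 0 0;0.5 0 0 -0.1 0 0 8;0.5 0 0 -0.1 0 0 16;0.5 0 0 -0.1 0 0 24;0.5 0 0 -0.1 0 0 24'
python3 -c "
from h import *
s=telemetry.observe();M=R.from_rotvec(s['ee_rot']).as_matrix();print(np.degrees(np.arctan2(M[1,0],-M[0,0])),s['ft_torque'])"
```

```text
clock: 15.9
position: [0.5006, 0.0933, 0.1384]
ee_rot: [0.893, 3.011, 0.001]
force: [0.3, -1.2, 12.4]
width: 0.127
gripper_force: 40.0
33.021212944282595 [-0.31249369 -0.09075579 -0.10025143]
```

```bash
python3 -m creep '0.5 0 0 0 0 0 8;0.5 0 0 0 0 0 16;0.5 0 0 0 0 0 21;0.5 0 0 0 0 0 21;0.5 0 0 0 0 0 21'
python3 - <<'E'
from h import *
s=telemetry.observe();M=R.from_rotvec(s['ee_rot']).as_matrix();print(np.degrees(np.arctan2(M[1,0],-M[0,0])),s['position'],s['force'],s['ft_torque'])
d=vision.get_image('side');w=vision.get_image('wrist')
W=np.hstack([cv2.resize(d[140:245,190:330],(400,300)),cv2.resize(w,(400,300))])
cv2.imwrite('pics/comp6.png',W[:,:,::-1])
E
```

```text
clock: 16.52
position: [0.501, 0.0937, 0.1384]
ee_rot: [1.423, 2.8, 0.003]
force: [2.0, -0.2, 8.6]
width: 0.128
gripper_force: 40.0
53.89467182009143 [0.50099085 0.09365803 0.13844318] [ 1.97819278 -0.16796326  8.60654934] [-0.11143845 -0.37978739 -0.02990726]
```

View pics/comp6.png

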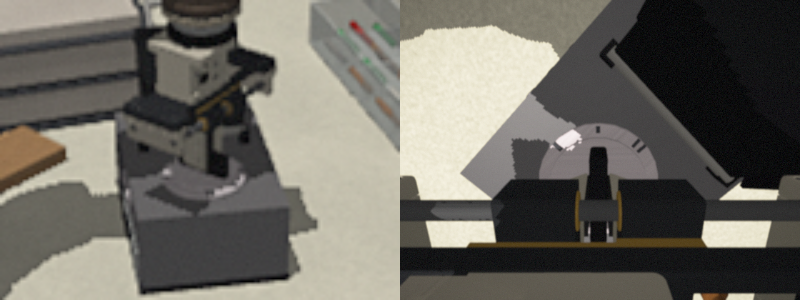

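The bar lines up with the single short mark. The lock pair is still 45° further on, the flange is down and the guard is open.

```bash
python3 -c "
from cell import job
print(job.sign_off())"
```

```text
the job is handed in; nothing more can be done
None
```

I handed the job in at about 16.6 s with the guard open on its stop and the cap seated, turned 45° clockwise to the single short mark and still held at 40 N; sign-off gave no verdict.

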